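Turn the slide tray round the post and seat it in the alignment jig

TASK

Push the square slide tray up to the jig's brass post and swing it a quarter turn round that post, counter-clockwise seen from above, so that its blue edge comes to lie flush along the aluminium fence. Then slide it along the fence until it meets the stop screw, press it home there firmly but gently (with some 12 N, never above 25 N anywhere on the tray), and let go with it square in the corner. The tray stays flat on the jig plate all the time, and nothing else on the bench is disturbed.

Things in the scene. Friction and masses are not known exactly. Their poses are not given: they have to be found in the camera images.
- jig: Alignment jig: grey plate 390 x 200 x 6 mm fixed on the bench. Origin on the brass post's axis at the plate's underside (bench height). +x: feed direction, towards the stop; +y: fence side; z up. The plate covers x -200 to 190, y -165 to 35 mm; its top, where the tray slides, is at z = 6 mm. Its +x points to the robot's right, give or take 10 degrees.
- post: Fixed round brass post, 20 mm diameter, 34 mm tall above the plate top. Origin on its axis, at the plate top.
- fence: Fixed aluminium fence bar 140 mm long (along jig x), 20 mm thick, 22 mm tall above the plate top. Origin in the middle of its guiding face, at the plate top; that face looks to jig -y, lies at jig y = -10 mm (in line with the post's side) and runs from jig x = 35 to 175 mm.
- stop: Fixed blue block 20 x 50 x 28 mm. Origin in the middle of its jig -x face, at the plate top (jig x 155, y -60 mm). A rigid 14 mm thick steel stop screw sticks out of that face to jig -x, axis 14 mm above the plate top, at jig y -60 mm. Its flat tip, where the tray halts, stands 7 to 19 mm out, set anew each time and not measured: find it by touch (or by eye).
- tray: Square slide tray: rigid black block 100 x 100 x 24 mm, 0.3 to 0.5 kg, loose, slides at 2 to 6 N; glass slides in its top, one side blue. Origin at the centre of its underside, +x to the blue side (at 50 mm), z up. It starts on the jig -x side of the post, about 15 to 75 mm short of it, blue side facing the post within 10 degrees, the post's axis 2 to 20 mm in from that side's +y end.
- tray_mark (a point): Point in the middle of the tray's blue side face (tray x = +50 mm, y = 0), half-way up (12 mm above the underside).
- oil_bottle: Bystander: small dropper bottle, 32 mm diameter, 75 mm tall. Origin under its centre.
- stain_jar: Bystander: jar with a red lid, 52 mm diameter, 70 mm tall. Origin under its centre.
- petri_dish: Bystander: glass dish, 90 mm diameter, 16 mm tall. Origin under its centre.
- beaker: Bystander: glass beaker, 70 mm diameter, 90 mm tall. Origin under its centre.
- slide_box: Bystander: green box 85 x 100 x 34 mm. Origin under its centre.
- brush: Bystander: lab brush, lying, origin about its middle on the bench.
- coverslip_box: Bystander: yellow box 35 x 35 x 18 mm. Origin under its centre.
Mind the look-alikes: they are no part of the job. There is more than one size of the tray; the one meant has the size given above.

How it is judged:
By the outcome, as a careful person would: the job done as asked, in the order asked, and still so for the second after the job is handed in, with the robot touching nothing.
It also fails if it takes over 72 s, if anything falls off the work surface, if the arm or the gripper's body presses on something with over 40 N, if the wrist force passes 120 N, or if a joint passes its speed limit or range.

ROBOT

A 6-joint arm with a two-finger parallel gripper is mounted at the origin on the work surface. World frame = base frame: x ahead of the robot, y to its left, z up, the work surface at z = 0. Lengths are in mm, angles in rad, forces in N, time in s.
With the tool pointing down it reaches from about 275 to 825 mm from the base axis. Payload 5.2 kg.
Tool frame: the origin (TCP) lies at the very end of the fingers, on their centre line; the grasp point (between the pads) lies 19 mm behind it; z points along the fingers, y is the direction in which the jaws open and shut (so a half turn about z gives the same grasp; the last joint's range is limited). The gripper opens to 93 mm and grips with 3 to 60 N. Pads are 15 mm wide; open, the fingers measure 128 mm over their backs; the gripper's body (75 mm by 188 mm) begins 65 mm behind the grasp point.
Start: joints at [-1.409, 0.259, 1.535, -0, 1.348, -0.203], TCP at [196.24, -513.804, 218.653] pointing down, gripper open.
Joint ranges: [-3.14, 3.14], [-0.91, 2.08], [0.19, 2.58], [-1.22, 4.36], [0.22, 2.71], [-3.12, 3.12]. Speed limits (rad/s): [2.57, 2.57, 3.14, 3.14, 3.14, 3.14].

INTERFACE

Orientations are given as [roll, pitch, yaw] about the fixed x, y, z axes, in that order (R = Rz(yaw) Ry(pitch) Rx(roll)).
In Python, from bench import robot gives the robot as it stands. The module is installed in compiled form; this text tells all that it offers. Calls block until the motion is done:
- robot.move_ptp(position, orientation): joint-space move of the TCP to a pose.
- robot.move_linear(position, ori=None, speed=150, f_stop=None): straight line of the TCP; ori=None keeps the orientation; speed is the mean speed in mm/s. With f_stop (N) it stops when the force on the tool has changed by that much, and returns True; else False.
- robot.move_j(angles): joint-space move.
- robot.move_gripper(opening): opening from 0.0 (shut) to 1.0 (fully open); the grip force is fixed at half the most; returns when the fingers have stopped.
- robot.sleep(seconds).
- robot.inverse_kinematics(position, orientation): joint angles nearest the present ones, or None.
- robot.get_image(name): name is "side" or "top"; returns a dict with "img" (420x560x3 uint8, blue, green, red), "fovy" (degrees; the focal length in pixels is half the picture's height over the tangent of half this angle, whatever the lens; pixels are square), "cx", "cy" (the principal point, pixels), "eye" and "orientation" of the camera in the world. Camera axes: x right, y down, z forward; pixel columns grow to the right and rows downward; lengths in mm; the calibration is good to about 2 mm. A picture is of the moment at which its call begins. There is no depth.
A pose or a line that the arm cannot do raises robot.MotionError and nothing moves.
- robot.hand_in(): hands the job in, once; it reports no verdict.
Readings, each from a call of its own:
- robot.current_t(): time.
- robot.current_qpos(): joint angles.
- robot.current_joint_vel(): joint speeds.
- robot.current_joint_efforts(): joint torques, N m.
- robot.current_tcp_pos(): TCP position.
- robot.current_eef_rot(): TCP orientation.
- robot.current_contact_force(): force on the tool from outside, world axes, zero at the start.
- robot.current_ft_torque(): the same for the moment, N m.
- robot.current_gripper_width(): opening from 0.0 (shut) to 1.0 (fully open).
Only numpy, scipy, OpenCV 4.12 (cv2) and the standard library are available. Lean on these libraries where they do the work, as an engineer would, in place of code of your own. Each camera call takes 0.05 s, during which the arm holds its last target.

## Working session

There is one attempt and no reset: what is moved stays moved. The work goes in short steps, each a Python script; the robot and the scene stay as the last script left them, time stands still between calls to the robot, and variables do not carry over. Pictures are saved under pics/ and viewed, and the job is handed in when it is done.

```bash
mkdir -p pics
python3 - <<'E'
from bench import robot
import cv2
for n in("top","side"):
    d=robot.get_image(n); cv2.imwrite(f"pics/{n}0.png",d["img"]); print(n,{k:v for k,v in d.items() if k!="img"})
print(robot.current_t(),robot.current_eef_rot(),robot.current_gripper_width())
E
```

```text
top {'fovy': 47.73408521125256, 'cx': 278.91421811151656, 'cy': 212.70072319403985, 'eye': array([ 298.34576249,   60.94704609, 1661.09214926]), 'orientation': array([-2.9902823 , -0.00817401, -1.57587352])}
side {'fovy': 45.01375890110173, 'cx': 274.1702461875851, 'cy': 207.93344964831556, 'eye': array([ 275.81735934, 1103.33346424, 1046.25312648]), 'orientation': array([-2.32831059e+00, -1.46300817e-03, -2.90432185e+00])}
0.1 [-3.14006051e+00 -2.96635040e-04  3.64792332e-01] 1.0011065291967483
```

View pics/top0.png

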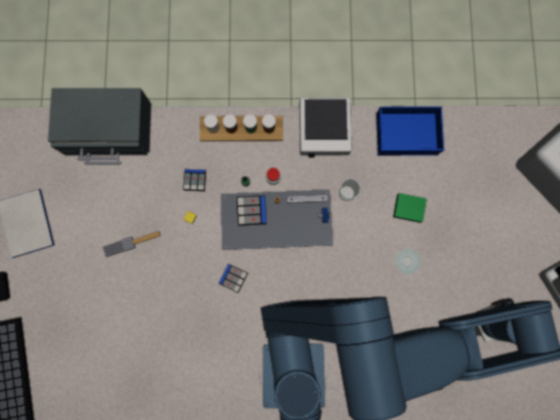

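View pics/side0.png

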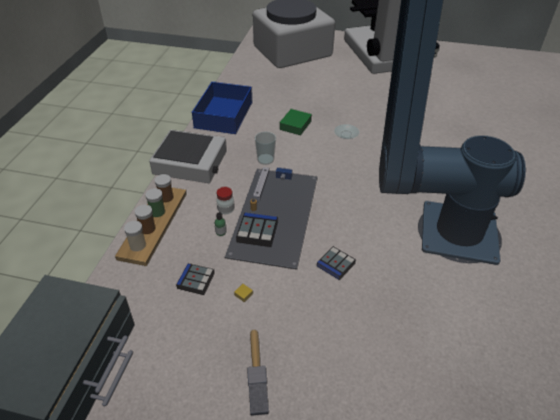

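Tray candidates in the top view are the large one on the plate at (251,210) and two smaller ones at (195,180) and (233,277). I'm taking the large one on the plate, left of the post with its blue side towards it, and will check it in a close crop.

Run:
```python
import cv2
a=cv2.imread("pics/top0.png")[180:255,210:345]; cv2.imwrite("pics/top0c.png",cv2.resize(a,None,fx=5.9,fy=5.9,interpolation=cv2.INTER_CUBIC))
a=cv2.imread("pics/side0.png")[160:270,220:325]; cv2.imwrite("pics/side0c.png",cv2.resize(a,None,fx=5.4,fy=5.4,interpolation=cv2.INTER_CUBIC))
```

```text
(no output)
```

View pics/top0c.png

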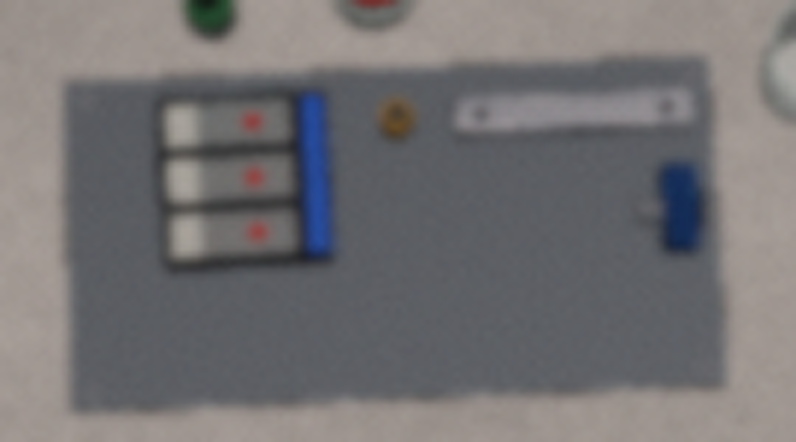

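View pics/side0c.png

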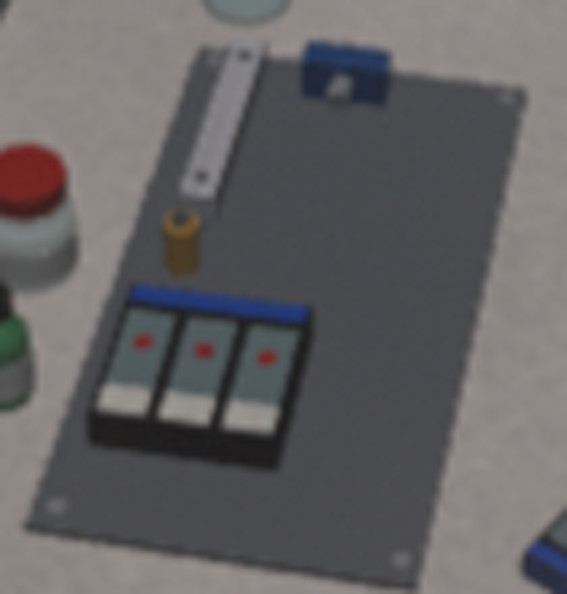

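```bash
cat > h.py <<'E'
import numpy as np
from scipy.spatial.transform import Rotation as R
from scipy.optimize import least_squares
CAM={"top":(47.73408521125256,278.91421811151656,212.70072319403985,[298.34576249,60.94704609,1661.09214926],[-2.9902823,-0.00817401,-1.57587352]),
"side":(45.01375890110173,274.1702461875851,207.93344964831556,[275.81735934,1103.33346424,1046.25312648],[-2.32831059,-1.46300817e-03,-2.90432185])}
def proj(n,P):
    f,cx,cy,e,o=CAM[n]; F=210/np.tan(np.radians(f)/2)
    p=(np.atleast_2d(P)-np.array(e))@R.from_euler('xyz',o).as_matrix()
    return p[:,:2]/p[:,2:]*F+[cx,cy]
def T(q,P):
    P=np.atleast_2d(np.array(P,float)); c,s=np.cos(q[2]),np.sin(q[2])
    return np.c_[q[0]+c*P[:,0]-s*P[:,1],q[1]+s*P[:,0]+c*P[:,1],P[:,2]]
def fit(obs,q0):  # obs: list (cam, pixel, localpoint)
    def r(q): return np.concatenate([(proj(n,T(q,l))[0]-p) for n,p,l in obs])
    s=least_squares(r,q0,x_scale=[10,10,.05],loss='soft_l1'); return s.x,r(s.x).reshape(-1,2)
E
python3 - <<'E'
from h import *
def tp(u,v): return np.array([210+(u+.5)/5.9-.5,180+(v+.5)/5.9-.5])
def sd(u,v): return np.array([220+(u+.5)/5.4-.5,160+(v+.5)/5.4-.5])
J=[("top",tp(66,83),(-200,35,6)),("top",tp(706,57),(190,35,6)),("top",tp(724,385),(190,-165,6)),("top",tp(72,410),(-200,-165,6)),("top",tp(397,117),(0,0,40)),
("top",tp(455,97),(35,10,28)),("top",tp(692,122),(175,-10,28)),("top",tp(456,132),(35,-10,28)),
("side",sd(202,48),(190,35,6)),("side",sd(525,92),(190,-165,6)),("side",sd(415,588),(-200,-165,3)),("side",sd(25,527),(-200,35,3)),("side",sd(183,219),(0,0,40))]
q0=[500,0,-np.pi/2]
for sel in (J,J[:8],J[8:]):
    q,r=fit(sel,q0); print(q,np.degrees(q[2])); print(np.round(r,1).tolist())
jq=fit(J,q0)[0]
B=[("top",tp(325,92),(50,50,30)),("top",tp(332,257),(50,-50,30)),("top",tp(160,97),(-50,50,30)),("top",tp(168,268),(-50,-50,30)),
("side",sd(132,286),(50,50,30)),("side",sd(312,308),(50,-50,30)),("side",sd(90,443),(-50,50,6)),("side",sd(278,468),(-50,-50,6))]
for sel in (B,B[:4],B[4:]):
    q,r=fit(sel,[500,60,-np.pi/2]); print("tray",q,np.degrees(q[2]));print(np.round(r,1).tolist())
    c,s=np.cos(jq[2]),np.sin(jq[2]);d=q[:2]-jq[:2]; print("injig",c*d[0]+s*d[1],-s*d[0]+c*d[1],np.degrees(q[2]-jq[2]))
E
```

```text
[592.81212239  52.86451097  -1.53451119] -87.92101481641788
[[-0.6, -0.2], [0.7, -0.1], [0.9, 0.4], [-0.3, 0.7], [0.1, -0.2], [0.2, 0.6], [0.2, 0.4], [0.2, 0.3], [-1.0, -0.4], [0.1, -0.6], [-0.1, 0.6], [-0.5, 0.5], [-0.7, 0.4]]
[593.73938829  53.49169307  -1.53463081] -87.92786870803319
[[-0.7, -0.5], [0.5, -0.3], [0.7, 0.2], [-0.5, 0.5], [-0.1, -0.5], [-0.0, 0.3], [0.0, 0.2], [0.1, 0.0]]
[591.72149971  51.56118248  -1.53781985] -88.1105873088831
[[-0.3, -0.6], [0.7, -0.7], [0.2, 0.5], [-0.2, 0.1], [-0.2, 0.1]]
tray [556.82548369 141.8184983   -1.52093324] -87.1430552888399
[[0.4, -0.0], [0.7, 0.3], [-0.2, 0.6], [-0.4, 0.0], [-0.4, -1.0], [0.2, -0.5], [-0.5, 0.6], [-0.1, 0.9]]
injig -90.20092843360432 -32.735951738579516 0.777959527577979
tray [557.64926713 142.25979837  -1.52432049] -87.3371308217106
[[0.3, -0.2], [0.5, 0.2], [-0.3, 0.3], [-0.6, -0.3]]
injig -90.61205349505825 -31.8967014271265 0.5838839947072808
tray [556.35177282 141.38589529  -1.51900997] -87.03286012212573
[[-0.2, -1.0], [0.4, -0.6], [-0.3, 0.5], [0.1, 0.8]]
injig -89.78579506677454 -33.22504441043455 0.8881546942921605
```

Confirmed in the crops: the tray on the plate fits as a 100 mm square, with a gap of about 30 mm to the post and the post's axis about 17 mm in from the tray's +y end.

My plan is to cradle the tray's (-x,+y) corner with the open fingers, one on the back face and one on the +y face. I then push it to the post, turn the tool about the post's axis, slide the tray along the fence and press it home with the same cradle.

```bash
cat >> h.py <<'E'
JQ=np.array([592.8,52.9,-1.5345])
def tool(trayjig, off, z):
    """trayjig: (x,y,yaw) of tray in jig; off: tool centre in tray frame; fingers at 45 deg -> world pos, ori"""
    x,y,a=trayjig; c,s=np.cos(a),np.sin(a)
    p=T(JQ,[(x+c*off[0]-s*off[1], y+s*off[0]+c*off[1], z)])[0]
    return p.tolist(), [np.pi,0,JQ[2]+a+np.radians(45+90)]
C=np.array([-22.4,22.4])
def jf(robot):
    f=robot.current_contact_force(); c,s=np.cos(JQ[2]),np.sin(JQ[2]); return np.round([c*f[0]+s*f[1],-s*f[0]+c*f[1],f[2]],2)
def shot(robot,name,cams=("top","side")):
    import cv2
    out=[]
    for n in cams:
        a=robot.get_image(n)["img"]
        a=a[170:265,200:350] if n=="top" else a[150:280,210:340]
        out.append(cv2.resize(a,(int(a.shape[1]*480/a.shape[0])*(400 if n=="top" else 400)//480,400),interpolation=cv2.INTER_CUBIC))
    o=np.hstack(out); 
    if o.shape[1]>800: o=cv2.resize(o,(800,int(o.shape[0]*800/o.shape[1])))
    cv2.imwrite(f"pics/{name}.png",o)
E
python3 - <<'E'
from bench import robot
from h import *
tj=(-90.2,-32.7,np.radians(.8))
off=C+[-8,8]
p,o=tool(tj,off,150); print(p,o,robot.inverse_kinematics(p,o))
pe,oe=tool((32.7,-60,np.pi/2),C,12); print(pe,robot.inverse_kinematics(pe,oe))
robot.move_ptp(p,o); print(robot.current_t(),jf(robot))
p,o=tool(tj,off,14)
print(robot.move_linear(p,o,speed=80,f_stop=8)); print(robot.current_t(),jf(robot),robot.current_tcp_pos())
shot(robot,"a1")
E
```

```text
[585.6827118175568, 173.74280413932965, 150.0] [3.141592653589793, 0, np.float64(0.8356571242082995)] [ 1.06002426e-01  4.17264853e-01  1.47944152e+00 -4.44089210e-16
  1.24488628e+00  8.41141629e-01]
[510.8280419673786, 39.616623309633596, 12.0] [-0.14057659  0.42986705  1.87000862  0.          0.84171698 -0.96227108]
2.8917 [-0.14 -0.06  0.49]
False
4.7417 [-0.02  0.4  -0.13] [586.07256227 173.81526805  14.51021589]
```

View pics/a1.png

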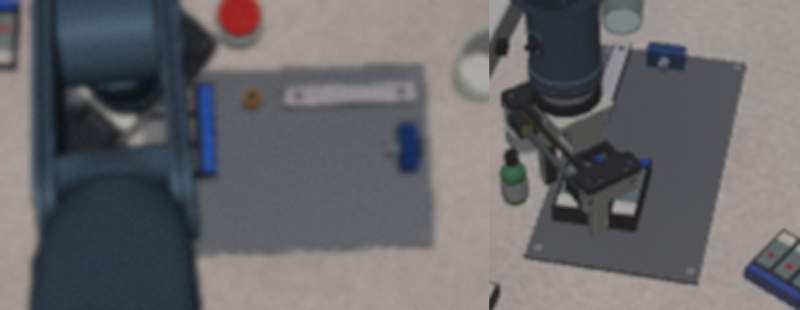

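The side view shows the two fingers outside the back and +y faces at the (-x,+y) corner, clear of the bottle. Next I close the cradle and feed towards the post.

Run:
```python
from bench import robot
from h import *
tj=np.array((-90.2,-32.7,np.radians(.8)))
def go(tj,off,v,f=None):
    p,o=tool(tj,off,14); r=robot.move_linear(p,o,speed=v,f_stop=f)
    print(np.round(robot.current_t(),2),r,jf(robot)); return r
go(tj,C+[-4,4],30,6)
go(tj,C,15,8)
for d in (6,12,18,24): 
    go(tj+[d,0,0],C,25,9)
shot(robot,"a2")
```

```text
5.18 False [0.07 0.08 0.71]
5.71 False [-0.24  1.    0.37]
6.1 False [-0.51 -0.52  1.  ]
6.49 False [-2.08  0.51  0.76]
6.88 False [0.19 0.44 0.11]
7.28 False [-1.14  0.98  0.45]
```

View pics/a2.png

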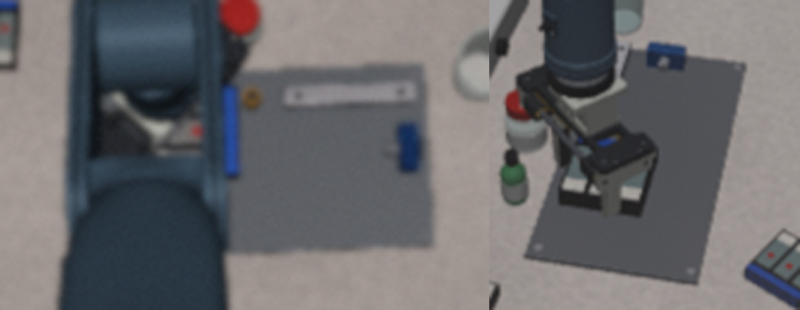

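The tray has followed by about 25 mm and is about 5 mm short of the post. I'll close the gap and start the swing.

```bash
cat >> h.py <<'E'
def go(robot,tj,off,v,f=None,z=14):
    p,o=tool(tj,off,z); r=robot.move_linear(p,o,speed=v,f_stop=f)
    print(np.round(robot.current_t(),2),r,jf(robot)); return r
def swing(th,x=-59,y=-32.7,a0=.8):
    t=np.radians(th); c,s=np.cos(t),np.sin(t)
    return np.array((c*x-s*y,s*x+c*y,t+np.radians(a0)*(1-th/90)))
E
python3 - <<'E'
from bench import robot
from h import *
go(robot,swing(0),C,15,9)
for th in (6,12,18,24,30):
    if go(robot,swing(th),C,25,12): break
shot(robot,"a3")
E
```

```text
8.01 False [-5.09 -0.21  1.19]
8.5 False [-5.39  0.84 -0.47]
8.99 False [-3.74  1.98 -0.84]
9.48 False [-1.37  1.19 -0.32]
9.98 False [0.42 0.92 0.47]
10.47 False [-0.94  1.03  0.48]
```

View pics/a3.png

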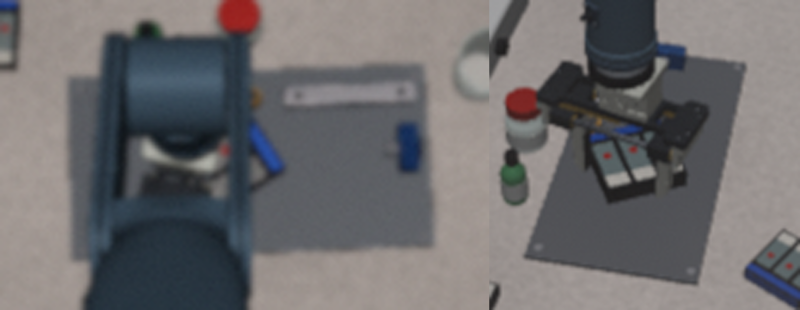

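Run:
```python
from bench import robot
from h import *
import cv2
a=robot.get_image("side")["img"][175:240,235:305]; b=robot.get_image("top")["img"][185:240,250:310]
cv2.imwrite("pics/a3b.png",np.hstack([cv2.resize(a,(420,390),interpolation=2),cv2.resize(b,(360,330),interpolation=2)[:330] if 0 else cv2.copyMakeBorder(cv2.resize(b,(360,330),interpolation=2),0,60,0,0,0)]))
q=swing(30); c=T(q,[(50,50,30),(50,-50,30),(-50,-50,30),(50,17,30)]); w=T(JQ,c); pp=np.r_[w,T(JQ,[(0,0,40)])]
print("pred side",((proj("side",pp)-[235,175]+.5)*6).round(), "top",((proj("top",pp)-[250,185]+.5)*6+[420,0]).round())
```

```text
pred side [[ 81. 192.]
 [274. 147.]
 [345. 282.]
 [146. 177.]
 [110. 156.]] top [[555.  75.]
 [648. 218.]
 [503. 311.]
 [586. 122.]
 [585.  88.]]
```

View pics/a3b.png

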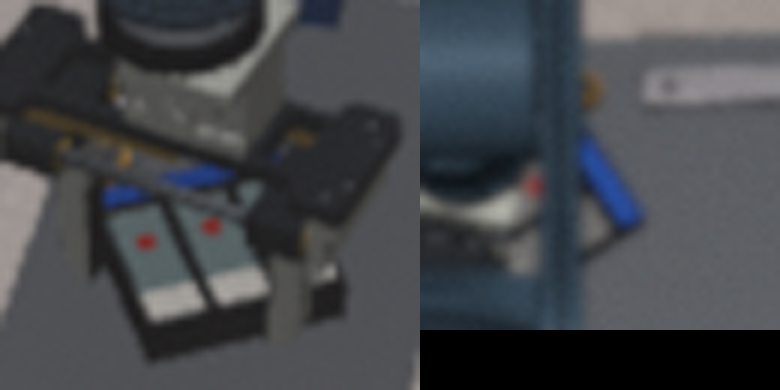

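The blue edge's free corner is seen at (643,218) in the top crop against (648,218) predicted. The tray follows within 1 px and may be about 1 mm shy of the post, so I'll bias it a little towards the post and carry on.

Run:
```python
from bench import robot
from h import *
go(robot,swing(30,-57),C,10,12)
for th in (36,42,48,54,60):
    if go(robot,swing(th,-57),C,25,12): break
import cv2
a=robot.get_image("side")["img"][165:230,235:305]; b=robot.get_image("top")["img"][185:240,250:310]
cv2.imwrite("pics/a4.png",np.hstack([cv2.resize(a,(420,390),interpolation=2),cv2.copyMakeBorder(cv2.resize(b,(360,330),interpolation=2),0,60,0,0,0)]))
q=swing(60,-60); c=T(q,[(50,50,30),(50,-50,30),(-50,-50,30),(50,17,30)]); w=T(JQ,c); pp=np.r_[w,T(JQ,[(0,0,40)])]
print("pred side",((proj("side",pp)-[235,165]+.5)*6).round(), "top",((proj("top",pp)-[250,185]+.5)*6+[420,0]).round())
```

```text
11.02 False [-5.23 -1.61  2.01]
11.5 False [-4.58 -0.88  0.93]
11.98 False [-4.99 -0.85  0.89]
12.47 False [-5.86 -1.55  0.26]
12.95 False [-3.28 -1.28  0.06]
13.43 False [-2.84 -2.18 -0.23]
pred side [[101. 259.]
 [237. 157.]
 [390. 246.]
 [147. 224.]
 [110. 216.]] top [[550.  93.]
 [703. 171.]
 [624. 324.]
 [600. 119.]
 [585.  88.]]
```

View pics/a4.png

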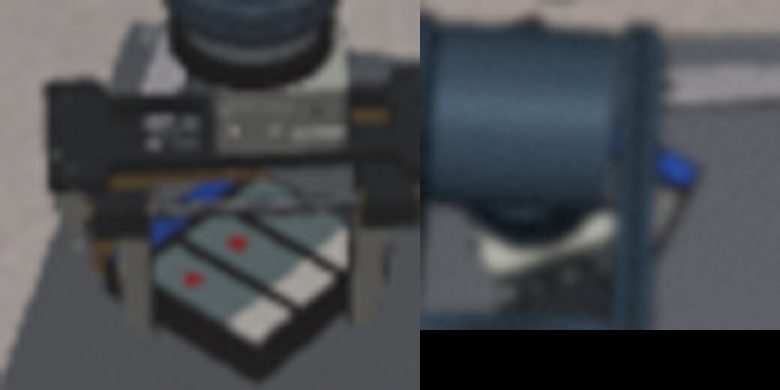

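The free corner is at (705,168) against (703,171) predicted, and the post shows right at the blue face, with about 5 N holding. Now the last part of the swing, more slowly.

Run:
```python
from bench import robot
from h import *
for th in (66,72,77):
    if go(robot,swing(th,-57.5),C,25,10): break
for th in (80,83,86,88,90):
    if go(robot,swing(th,-57.5),C,12,7): break
    f=jf(robot)
    if abs(f[1])>9: break
print(th,robot.current_tcp_pos(),robot.current_eef_rot())
shot(robot,"a5")
```

```text
14.02 False [-0.45 -1.01 -0.27]
14.5 False [-0.95 -0.61  0.21]
14.93 False [-0.76 -0.08  0.64]
15.43 False [-2.62 -1.29  1.23]
15.93 False [-1.98 -1.21  2.39]
16.43 False [-3.11 -1.19  2.03]
16.82 False [-3.1  -1.71  2.36]
17.2 False [-3.67 -2.42  2.44]
90 [512.45565468  40.03656517  13.75781158] [-3.14088210e+00 -1.70517984e-03  2.39267763e+00]
```

View pics/a5.png

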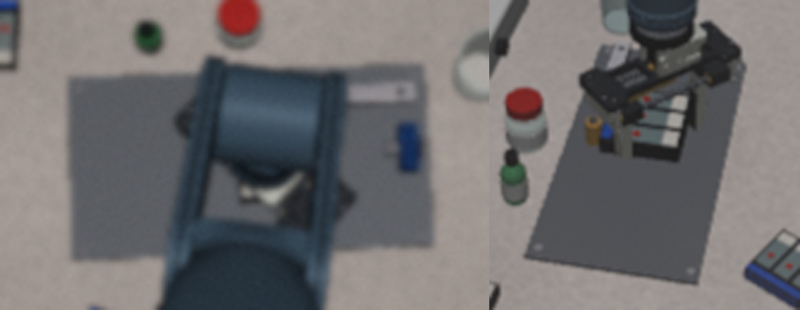

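The swing is done, with the post at (594,130) in the side view against the blue edge. Next I press towards the fence until I feel it.

Run:
```python
from bench import robot
from h import *
b=swing(90,-57.5)
for d in range(1,7):
    r=go(robot,b+[0,d,0],C,5,5); 
    if r or jf(robot)[1]<-7: break
print(d,robot.current_tcp_pos())
import cv2
a=robot.get_image("side")["img"][155:220,235:305]; cv2.imwrite("pics/a6.png",cv2.resize(a,None,fx=8,fy=8,interpolation=2))
```

```text
17.65 False [-3.72 -6.01  4.  ]
18.0 False [-2.43 -8.03  6.31]
2 [512.53824426  40.05675705  13.53222106]
```

View pics/a6.png

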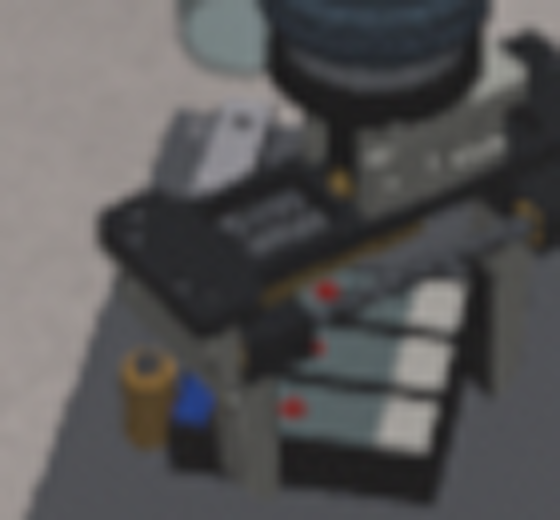

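The blue face is flush (the force rises within 1–2 mm, about 4 N/mm). I'll slide it along the fence, holding a light side force by feedback.

Run:
```python
from bench import robot
from h import *
b=swing(90,-57.5); y=1.2; x=0
while x<44:
    x+=4
    r=go(robot,b+[x,y,0],C,20,9); f=jf(robot)
    y+=np.clip((f[1]+4)/4,-.6,.6)
    if r or f[0]<-13: break
print(x,y,robot.current_tcp_pos())
shot(robot,"a7")
```

```text
18.4 False [-5.37 -4.9   4.04]
18.75 False [-5.94 -5.04  4.75]
19.1 False [-5.13 -3.24  3.11]
19.45 False [-5.78 -4.3   3.3 ]
19.8 False [-5.66 -3.95  2.97]
20.15 False [-6.31 -3.84  3.66]
20.5 False [-5.06 -4.58  3.9 ]
20.85 False [-5.08 -2.92  2.58]
21.2 False [-6.19 -4.27  3.9 ]
21.55 False [-5.98 -3.68  3.43]
21.9 False [-6.48 -4.61  3.87]
44 0.8674999999999999 [514.08987049  -3.32234661  13.54865671]
```

View pics/a7.png

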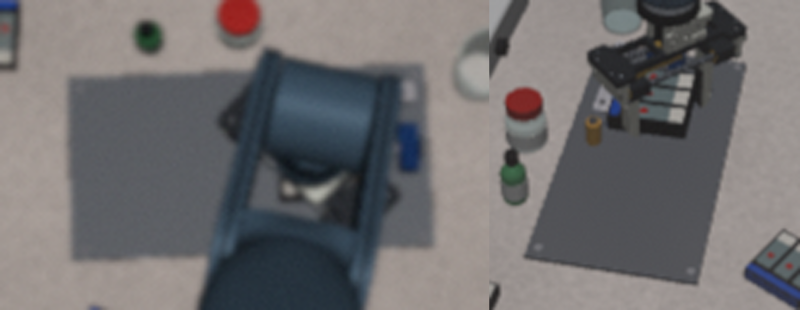

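The slide holds a steady 5–6 N along x and 4 N on the fence. Now I'm approaching the stop screw in small steps.

Run:
```python
from bench import robot
from h import *
b=swing(90,-57.5); y=.95; x=44
while x<72:
    x+=1.5
    r=go(robot,b+[x,y,0],C,7,6); f=jf(robot)
    y+=np.clip((f[1]+4.5)/4,-.4,.4)
    if r or f[0]<-9: break
print(x,y,robot.current_tcp_pos())
for k in range(12):
    f=jf(robot)
    if f[0]<-16.5 : break
    x+=min(.8,max(.15,(17.5+f[0])/6)); y+=np.clip((f[1]+5)/5,-.4,.4)
    go(robot,b+[x,y,0],C,4,6)
print(x,y,robot.current_tcp_pos())
robot.sleep(.5); print(jf(robot),robot.current_t())
```

```text
22.37 False [-7.01 -3.97  3.79]
22.73 False [-7.61 -3.88  3.79]
23.1 False [-7.63 -4.61  5.53]
23.47 False [-7.68 -4.6   3.92]
23.83 False [-7.14 -4.55  4.32]
24.2 False [-6.57 -5.24  4.41]
24.57 False [-6.24 -4.24  3.62]
24.93 False [-8.24 -3.11  4.06]
25.3 False [-7.89 -5.04  5.14]
25.67 False [-9.1  -3.19  4.56]
59.0 1.5924999999999998 [514.61848256 -17.52771002  13.50368164]
26.08 False [-11.73  -5.53   6.27]
26.43 False [-15.09  -5.43   6.23]
26.68 False [-16.36  -4.78   5.95]
26.93 False [-17.55  -4.22   5.99]
61.191666666666656 1.8065 [514.63089797 -17.74174911  13.43296405]
[-15.94  -4.12   6.33] 27.4333
```

I met the stop at about 57 mm of slide: the force rises while the tool barely moves. I'll raise the fence force a little for squareness, top up the press to about 12 N net of the 6–7 N slide friction, then release diagonally.

Run:
```python
from bench import robot
from h import *
b=swing(90,-57.5); x,y=61.19,1.81
for k in range(10):
    f=jf(robot)
    if f[1]<-7.5: break
    y+=min(.5,max(.1,(8+f[1])/6)); go(robot,b+[x,y,0],C,4,6)
for k in range(10):
    f=jf(robot)
    if f[0]<-18: break
    x+=min(.4,max(.1,(18.5+f[0])/6)); go(robot,b+[x,y,0],C,4,5)
robot.sleep(.6); print(jf(robot),jf(robot),x,y)
go(robot,b+[x-1.5,y-1.5,0],C,8); go(robot,b+[x-10,y-10,0],C,30)
p,o=tool(b+[x-10,y-10,0],C,150); robot.move_linear(p,o,speed=100); 
robot.move_ptp([350,-330,300],[np.pi,0,.6]); print(robot.current_t(),jf(robot))
shot(robot,"a8")
import cv2
for n,(r0,r1,c0,c1) in {"top":(180,255,210,345),"side":(160,270,220,325)}.items():
    a=robot.get_image(n)["img"]; cv2.imwrite(f"pics/{n}9.png",a); cv2.imwrite(f"pics/{n}9c.png",cv2.resize(a[r0:r1,c0:c1],None,fx=5.9 if n=="top" else 5.4,fy=5.9 if n=="top" else 5.4,interpolation=2))
```

```text
27.71 False [-15.04  -5.5    8.11]
27.97 False [-16.18  -7.63   9.42]
28.22 False [-18.15  -5.71   8.37]
[-17.3   -5.94   9.85] [-17.3   -5.94   9.85] 61.57666666666667 2.7266666666666666
29.23 False [-13.43  -3.59   4.76]
29.78 False [-0.9  -0.16 -0.32]
32.725 [-0.41  0.57  0.5 ]
```

View pics/top9c.png

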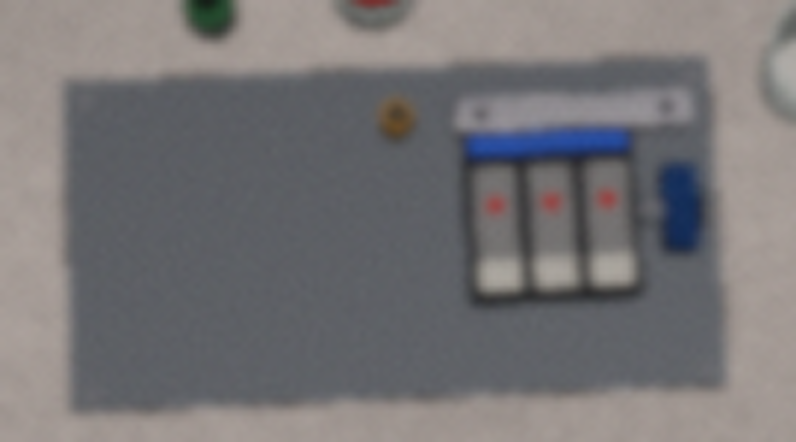

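View pics/side9c.png

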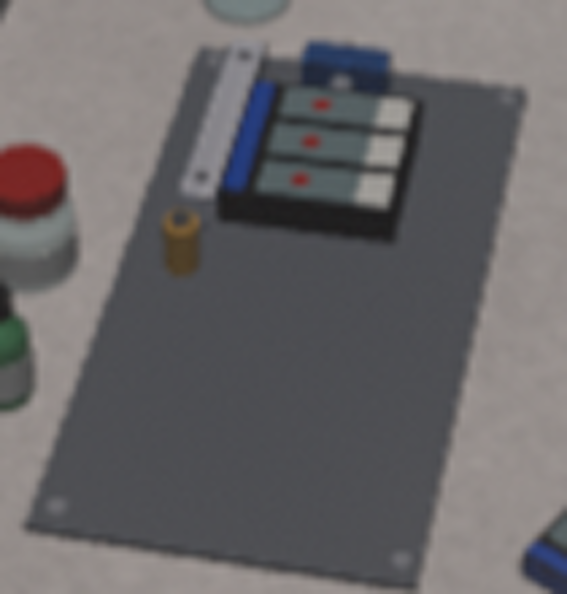

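View pics/top9.png

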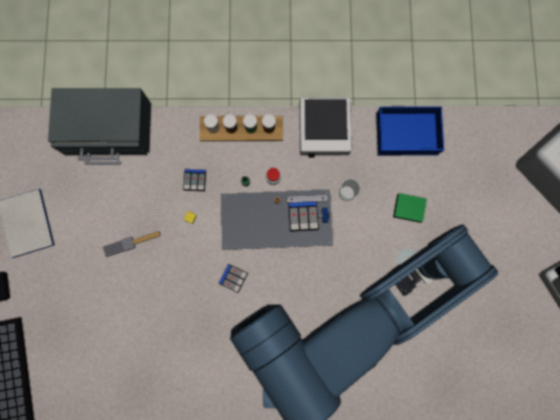

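Run:
```python
from h import *
import cv2
# blue strip & fence orientation, stop in top and side, back-projected to planes
def bp(n,px,z):
    f,cx,cy,e,o=CAM[n];F=210/np.tan(np.radians(f)/2);d=np.c_[(np.atleast_2d(px)-[cx,cy])/F,np.ones(len(px))]@R.from_euler('xyz',o).as_matrix().T
    e=np.array(e);w=e+d*((z-e[2])/d[:,2])[:,None];c,s=np.cos(JQ[2]),np.sin(JQ[2]);v=w[:,:2]-JQ[:2];return np.c_[c*v[:,0]+s*v[:,1],-s*v[:,0]+c*v[:,1]]
def strip(img,n,m,z,lab):
    ys,xs=np.nonzero(m); P=bp(n,np.c_[xs,ys].astype(float),z); c=P.mean(0); u,s,vt=np.linalg.svd(P-c); a=np.degrees(np.arctan2(vt[0,1],vt[0,0])); print(n,lab,len(xs),c.round(1),"ang",((a+90)%180-90).round(2))
for n,reg in (("top",(195,225,285,322)),("side",(170,200,255,275))):
    a=cv2.imread(f"pics/{n}9.png").astype(int); r0,r1,c0,c1=reg
    m=np.zeros(a.shape[:2],bool); m[r0:r1,c0:c1]=(a[...,0]-a[...,2]>50)[r0:r1,c0:c1]
    strip(a,n,m,30,"blue")
    # fence: bright pixels brighter than plate
    r0,r1,c0,c1=(190,207,283,330) if n=="top" else (165,200,250,270)
    g=a.mean(2); f=np.zeros_like(m); f[r0:r1,c0:c1]=((g>125)&(abs(a[...,0]-a[...,2])<40))[r0:r1,c0:c1]
    strip(a,n,f,28,"fence")
a=cv2.imread("pics/top9.png")[190:235,282:335]; cv2.imwrite("pics/t9z.png",cv2.resize(a,None,fx=13,fy=13,interpolation=2))
def tp(u,v): return np.array([210+(u+.5)/5.9-.5,180+(v+.5)/5.9-.5])
def sd(u,v): return np.array([220+(u+.5)/5.4-.5,160+(v+.5)/5.4-.5])
```

```text
top blue 110 [ 87.8 -18.1] ang 0.6
top fence 201 [100.    4.9] ang -4.8
side blue 75 [ 88.9 -19.3] ang 0.8
side fence 258 [128.4  12.9] ang 11.05
```

View pics/t9z.png

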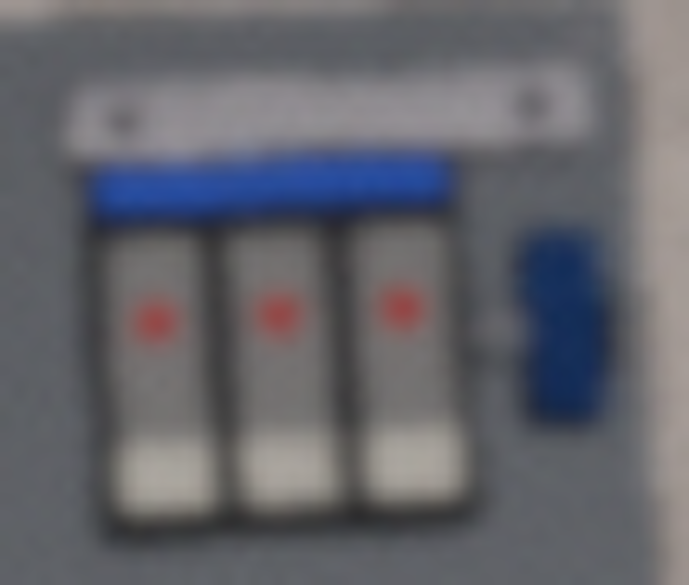

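Run:
```python
from bench import robot
from h import *
import cv2
g={}
for n in("top","side"):
    g[n]=np.mean([robot.get_image(n)["img"].astype(float) for _ in range(8)],0); np.save(f"{n}m.npy",g[n])
def bp(n,px,z):
    f,cx,cy,e,o=CAM[n];F=210/np.tan(np.radians(f)/2);d=np.c_[(np.atleast_2d(px)-[cx,cy])/F,np.ones(len(px))]@R.from_euler('xyz',o).as_matrix().T
    e=np.array(e);w=e+d*((z-e[2])/d[:,2])[:,None];c,s=np.cos(JQ[2]),np.sin(JQ[2]);v=w[:,:2]-JQ[:2];return np.c_[c*v[:,0]+s*v[:,1],-s*v[:,0]+c*v[:,1]]
def smp(n,p,z,ch):
    w=T(JQ,np.c_[p,np.full(len(p),z)]); q=proj(n,w).astype(np.float32)
    return cv2.remap(ch.astype(np.float32),q[:,0].reshape(-1,1),q[:,1].reshape(-1,1),cv2.INTER_CUBIC).ravel()
def edge(n,ch,z,xs,y0,y1,lab,along='x'):
    ys=np.arange(y0,y1,.25);out=[]
    for x in xs:
        p=np.c_[np.full_like(ys,x),ys] if along=='x' else np.c_[ys,np.full_like(ys,x)]
        v=cv2.GaussianBlur(smp(n,p,z,ch).reshape(-1,1),(1,9),0).ravel(); d=np.abs(np.gradient(v)); w=np.where(d>d.max()*.4,d,0); out.append((w*ys).sum()/w.sum())
    k,c=np.polyfit(xs,out,1); r=np.std(np.array(out)-k*np.array(xs)-c); print(n,lab,"ang %.2f pos@mid %.1f sd %.2f"%(np.degrees(np.arctan(k)),k*np.mean(xs)+c,r))
for n in g:
    a=g[n]; B=a[...,0]-a[...,2]; L=a.mean(2)
    X=np.arange(48,132,4)
    edge(n,B,30,X,-16,-2,"blue/fence edge")
    edge(n,B,30,X,-34,-19,"blue inner edge")
    edge(n,L,28,np.arange(45,165,4),4,18,"fence far edge z28")
    edge(n,L,28,np.arange(146,170,3),-18,-2,"fence face, free end z28")
    edge(n,L,6,np.arange(-190,20 if n=='top' else 180,5),-172,-158,"plate -y edge")
    edge(n,L,6,np.arange(-190,30,5) ,27,43,"plate +y edge")
```

```text
top blue/fence edge ang 0.67 pos@mid -11.1 sd 0.28
top blue inner edge ang 0.75 pos@mid -24.6 sd 0.24
top fence far edge z28 ang -0.45 pos@mid 11.5 sd 0.83
top fence face, free end z28 ang 0.10 pos@mid -8.6 sd 0.08
top plate -y edge ang 0.06 pos@mid -164.9 sd 1.08
top plate +y edge ang 0.05 pos@mid 35.8 sd 0.89
side blue/fence edge ang 0.32 pos@mid -13.1 sd 0.17
side blue inner edge ang 0.75 pos@mid -25.5 sd 0.27
side fence far edge z28 ang -0.30 pos@mid 9.3 sd 0.34
side fence face, free end z28 ang -1.08 pos@mid -10.3 sd 1.25
side plate -y edge ang -0.00 pos@mid -166.4 sd 0.38
side plate +y edge ang -0.05 pos@mid 34.0 sd 0.41
```

The tray is in place, but edge fits give the blue edge at +0.3 to +0.75° to the plate, most near 0.7°. That would leave about 1 mm of gap at the fence's left end, which isn't square enough. I have the time to mend it: press with closed fingers on the -y face left of centre, then press home again in line with the screw.

```bash
cat >> h.py <<'E'
def pj(robot,x,y,z,v,f=None,ptp=False):
    p=T(JQ,[(x,y,z)])[0].tolist(); o=[np.pi,0,JQ[2]+np.pi/2]
    r=robot.move_ptp(p,o) if ptp else robot.move_linear(p,o,speed=v,f_stop=f)
    print(round(robot.current_t(),2),x,y,r,jf(robot)); return r
E
python3 - <<'E'
from bench import robot
from h import *
robot.move_gripper(0.0); print(robot.current_t(),robot.current_gripper_width())
pj(robot,65,-130,110,0,ptp=True)
pj(robot,65,-130,14,120,8)
pj(robot,65,-121,14,30,4)
y=-121
for k in range(20):
    f0=jf(robot)[1]
    if f0<-8.5: break
    y+=1 if f0>-2 else .6
    pj(robot,65,y,14,6,6)
print(robot.current_tcp_pos())
robot.sleep(.2); print(jf(robot))
pj(robot,65,y-4,14,15); pj(robot,65,-130,14,60)
E
```

```text
35.175 0.00760936522454714
36.61 65 -130 False [ 0.32 -0.86 -0.13]
37.56 65 -130 False [-0.43  0.49  0.48]
38.01 65 -121 False [ 0.56 -0.69 -0.02]
38.33 65 -120 False [-0.32 -0.25  1.12]
38.64 65 -119 False [-1.35 -1.08  0.26]
38.96 65 -118 False [ 0.49 -2.28  1.29]
39.21 65 -117.4 False [-0.65 -4.97  3.19]
39.46 65 -116.80000000000001 False [-0.3  -5.44  4.79]
39.71 65 -116.20000000000002 False [-1.54 -5.7   4.76]
39.96 65 -115.60000000000002 False [-0.47 -7.03  4.63]
40.21 65 -115.00000000000003 False [-1.21 -9.51  7.2 ]
[477.82127107 -15.66016373  13.68476707]
[-0.57 -8.84  6.42]
40.83 65 -119.00000000000003 False [0.07 0.2  0.71]
41.16 65 -130 False [ 0.35 -0.23 -0.25]
```

The force sat at about 5.5 N over roughly 1 mm (the tray turning flush), then rose to 9.5 N. Now I press home in line with the screw.

Run:
```python
from bench import robot
from h import *
pj(robot,5,-130,14,100,8); pj(robot,5,-60,14,100,8)
pj(robot,15,-60,14,40,4)
x=15
for k in range(40):
    f=jf(robot)[0]
    if f<-16.8: break
    x+=1.2 if f>-2 else (.6 if f>-12 else .35)
    pj(robot,x,-60,14,8,6)
print(robot.current_tcp_pos())
robot.sleep(.4); print(jf(robot))
```

```text
41.91 5 -130 False [ 0.99  1.26 -1.07]
42.76 5 -60 False [-0.42 -0.56  0.29]
43.16 15 -60 False [-0.43  0.43  0.45]
43.46 16.2 -60 False [-0.64 -0.85 -0.75]
43.76 17.4 -60 False [-0.22  0.82  0.19]
44.06 18.599999999999998 -60 False [ 0.84 -0.31 -0.45]
44.36 19.799999999999997 -60 False [-0.07 -0.28 -0.51]
44.66 20.999999999999996 -60 False [ 0.49  0.12 -0.26]
44.96 22.199999999999996 -60 False [-0.17 -0.32  0.59]
45.26 23.399999999999995 -60 False [-0.12  0.25  0.87]
45.56 24.599999999999994 -60 False [0.3  0.06 0.03]
45.78 25.799999999999994 -60 True [-1.01  0.24 -0.6 ]
46.04 26.999999999999993 -60 True [-0.72  0.13  1.08]
46.33 28.199999999999992 -60 True [-0.07 -0.    1.1 ]
46.67 29.39999999999999 -60 True [-1.54 -0.19  0.47]
47.04 30.59999999999999 -60 True [-0.62  0.33  0.11]
47.45 31.79999999999999 -60 True [-0.46  0.78 -0.33]
47.9 32.99999999999999 -60 True [-1.02  0.81 -0.39]
48.38 34.199999999999996 -60 True [0.05 0.16 0.2 ]
48.9 35.4 -60 True [-0.83  0.28 -0.08]
49.45 36.6 -60 True [-0.98  0.38  1.47]
50.03 37.800000000000004 -60 True [-0.33  0.08  0.01]
50.65 39.000000000
[... 446 characters left out ...]
7  3.4 ]
57.33 49.80000000000003 -60 True [-1.28 -0.42  2.94]
58.17 51.000000000000036 -60 True [0.03 0.58 3.04]
58.91 52.20000000000004 -60 True [-0.91  1.18  3.23]
59.82 53.40000000000004 -60 True [-0.62 -0.62  3.8 ]
60.42 54.600000000000044 -60 True [-1.    1.36  2.26]
61.33 55.80000000000005 -60 True [-0.42 -0.31  2.92]
61.94 57.00000000000005 -60 True [0.42 1.25 2.95]
62.91 58.20000000000005 -60 True [-0.71 -0.69  2.62]
63.58 59.400000000000055 -60 True [0.44 1.05 4.33]
64.48 60.60000000000006 -60 True [-0.83 -0.14  3.05]
65.09 61.80000000000006 -60 True [-1.15  0.96  3.04]
66.09 63.000000000000064 -60 True [-0.5  -0.42  2.99]
[524.39090825  26.78832411   6.44264919]
[-1.94 -3.65  1.17]
```

Time is at 66.5 s. The f_stop taps made the arm creep, and the finger has drifted. I'll check the picture, which costs only 0.05 s, before using what's left.

Run:
```python
from bench import robot
from h import *
import cv2
shot(robot,"b1",("side",))
a=robot.get_image("side")["img"]; np.save("sb.npy",a)
cv2.imwrite("pics/b2.png",cv2.resize(a[160:215,240:310],None,fx=10,fy=10,interpolation=2))
print(robot.current_t(),robot.current_tcp_pos(),robot.current_eef_rot(),robot.current_gripper_width(),jf(robot))
o=np.load("sidem.npy"); cv2.imwrite("pics/b3.png",cv2.resize(o[160:215,240:310],None,fx=10,fy=10,interpolation=2))
```

```text
66.5917 [525.21480994  26.75230005   6.57140904] [-3.10879689  0.01767021  0.02785544] 0.003116522268014805 [-4.2  -2.93 -0.42][ WARN:0@1.508] global loadsave.cpp:1063 imwrite_ Unsupported depth image for selected encoder is fallbacked to CV_8U.
```

View pics/b2.png

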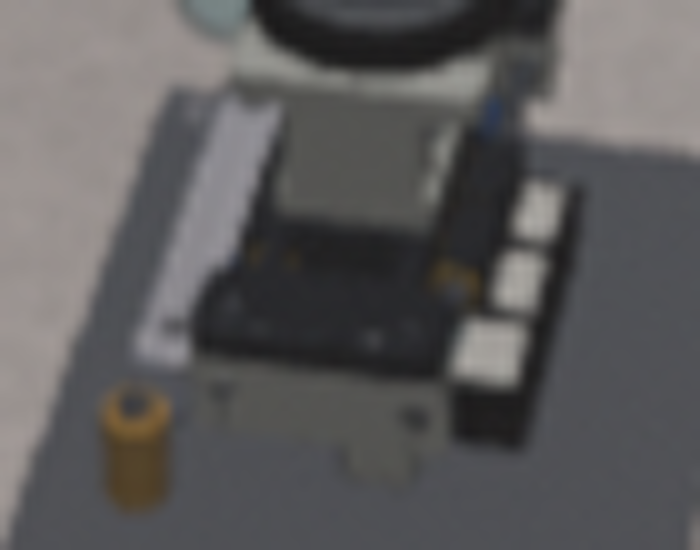

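View pics/b3.png

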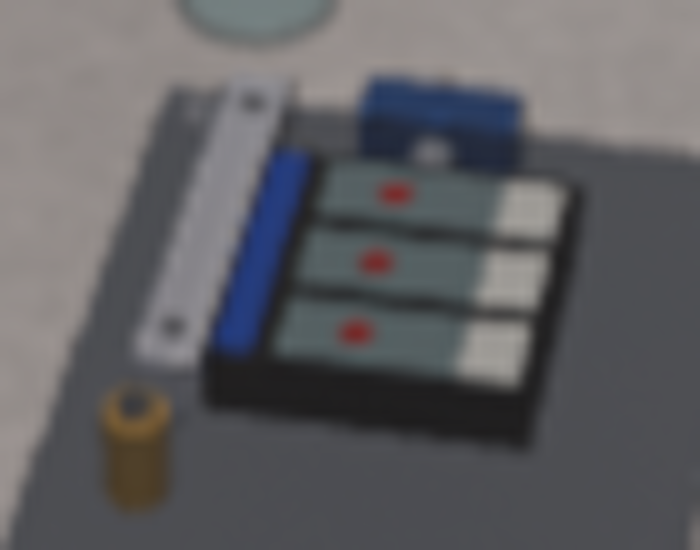

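The tray's near-right corner has gone from (530,440) to (522,445) while its far-right corner has stayed put, so it has turned slightly clockwise, towards flush. There's time for one short press without f_stop, then retreat and hand in.

Run:
```python
from bench import robot
from h import *
pj(robot,20.5,-60,13,40)
x=25.2; pj(robot,x,-60,13,14)
while robot.current_t()<69.0:
    f=jf(robot)[0]
    if f<-15.5: break
    x+=1.5 if f>-5 else (.9 if f>-11 else .4)
    pj(robot,x,-60,13,10)
pj(robot,x-7,-60,13,25); pj(robot,10,-60,13,50)
import cv2
cv2.imwrite("pics/c2.png",cv2.resize(robot.get_image("side")["img"][160:215,240:310],None,fx=10,fy=10,interpolation=2))
print(robot.current_t(),jf(robot))
```

```text
67.0 20.5 -60 False [-0.65 -0.34 -0.39]
67.48 25.2 -60 False [-4.47  0.64 -0.09]
67.78 26.7 -60 False [-10.35   1.65   1.27]
68.03 27.599999999999998 -60 False [-13.08   2.57   0.81]
68.28 27.999999999999996 -60 False [-15.35   1.78   2.03]
68.53 28.399999999999995 -60 False [-15.99   1.45   2.  ]
68.97 21.399999999999995 -60 False [ 0.19 -0.41 -0.71]
69.34 10 -60 False [-0.31 -0.69 -0.1 ]
69.3917 [0.41 0.36 0.07]
```

View pics/c2.png

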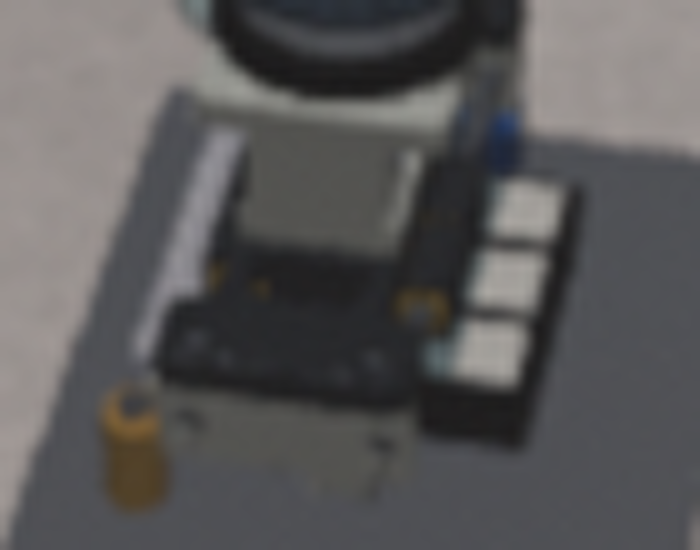

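The tray stays put, the finger is about 14 mm clear of it (contact force about 0), and it's 69.4 s, so I'm handing in.

```bash
python3 -c "
from bench import robot
print(robot.hand_in(), robot.current_t())"
```

```text
the job is handed in; nothing more can be done
the job is handed in; nothing more can be done
```

I pushed the tray to the post, swung it a quarter turn counter-clockwise round it, slid it along the fence to the stop screw and pressed it home. I then let go and handed in at about 69.4 s of the 72 s allowed.

**How it went:** I cradled one tray corner with the open fingers for the push, the swing, the slide and the first press. The swing kept light contact at the post, with a possible gap of about 1 mm near 30°.

**Press forces:**
- **First press:** it peaked at about 18 N on the tool, roughly 11–12 N at the screw once the 6–7 N of slide friction is taken off.
- **Last press:** in line with the screw, it reached 16 N on the tool, about 10 N at the screw on the same reckoning.
- **Limit:** no force I read reached 25 N. I read forces only between moves, so brief peaks could have been higher.

**What went wrong or disagreed:**
- **Not square at first:** after the first release, edge fits showed the tray 0.3 to 0.75° off square. I corrected it with a push of about 9.5 N on its side, and the picture then showed it had turned the right way.
- **Repeated taps:** in the second press the force-stop mode tapped the tray about 30 times at 6 N or more. The finger crept sideways and down to the plate, which used up nearly all the spare time.
- **Final squareness not measured:** the gripper partly hid the tray in the last picture, so flushness rests on forces, with no edge fit after the correction. The tray was not touched after release, and the tool force read about zero.
- **Bystanders:** they were all in place in the last full picture, taken before the corrective presses.

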